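# Bolt the tachograph head into its calibration cradle

### The job

Lock the tachograph head into its cradle: hold the long spring catch bar down with one fingertip and, while it is down, push the bolt's upright thumb tab with the other fingertip towards the head until the bolt is fully home. Then let go, so that the catch springs back up and locks the bolt; grasp nothing, and leave the loose sleeve, hex key and spanner where they are.

Things in the scene. Friction and masses are not known exactly. Their poses are not given: they have to be found in the camera images.
- lock: Bolt lock fixed to the worktop; grey base plate 150 (x) x 360 (y) x 12 mm, y -150 to +210. Origin on the worktop, z up. Bolt and tab lie along x = -30 mm, catch bar along x = +30 (60 mm apart, so spread fingers in line with x reach both). +y = the way the bolt slides, towards the round head (110 mm across, 72 high, fixed) at y = +150. Rest is below z 42 mm; guides (38 high) at y -128, +30.
- catch_bar (a point): Flat aluminium bar on top of the spring catch, 26 (x) x 130 (y) x 7 mm, axes as the lock's. Point at the centre of its top face, at lock x = +30, y = -50 mm, z = 56 mm when up. It goes straight down up to 10 mm, staying level wherever it is pressed.
- catch (a joint): How far the catch is pressed down, m: 0 up, 0.010 fully down. Spring: net 2 N at 0, 5 N at 0.010. Its flat tooth blocks the bolt until it is over 0.0055 down; 0.007 to 0.010 is safely clear. With the bolt fully home the tooth springs up again behind the bolt's shoulder; part way, the shoulder keeps the catch down.
- thumb_tab (a point): Upright flat steel tab on the bolt, 30 (x) x 14 (y) mm, from z = 32 to 82 mm, axes as the lock's. Point at the centre of its top face, at lock x = -30, y = -50 mm plus the bolt's joint value. It is pushed on its -y face, 7 mm behind the point. Behind it the space above z = 33 mm (top of the bolt rod) is free for 60 mm.
- bolt (a joint): How far the bolt has slid to the lock's +y, m: 0 to 0.003 at the start, 0.042 fully home at its stop. Friction about 2 N, it stays where it is left. The catch tooth blocks it at about 0.0045 and springs up again only beyond about 0.0375.
- sleeve: Loose orange sensor sleeve, a tube 38 mm across and 55 mm high, upright; origin at the centre of its underside. Leave alone.
- hex_key: Loose steel hex key lying flat, 70 mm long arm along its x, 28 mm short arm, 8 mm thick; origin under the middle of the long arm. Leave alone.
- spanner: Loose chrome spanner lying flat along its x, 150 mm long; origin under its middle. Leave alone.

How it is judged:
By the outcome, as a careful person would: the job done as asked, in the order asked, and still so for the second after the job is handed in, with the robot touching nothing.
It also fails if it takes over 40 s, if anything falls off the work surface, if the arm or the gripper's body presses on something with over 40 N, if the wrist force passes 120 N, or if a joint passes its speed limit or range.

### The arm

A 6-joint arm with a two-finger parallel gripper is mounted at the origin on the work surface. World frame = base frame: x ahead of the robot, y to its left, z up, the work surface at z = 0. Lengths are in m, angles in rad, forces in N, time in s.
With the tool pointing down it reaches from about 0.35 to 0.875 m from the base axis. Payload 15.5 kg.
Tool frame: the origin (TCP) lies between the finger pads; the fingertips stand 11 mm ahead of it and the grasp point (between the pads) lies 8 mm behind it; z points along the fingers, y is the line along which they close (so a half turn about z gives the same grasp; the last joint's range is limited). The gripper opens to 85 mm and grips with 20 to 120 N. Pads are 22 mm wide; open, the fingers measure 114 mm over their backs; the gripper's body (76 mm by 85 mm) begins 54 mm behind the grasp point. The pads swing forward as they close: fully open they stand 13 mm farther back than shut.
Start: joints at [-1.288, 0.494, 1.345, -0, 1.302, -0.096], TCP at [0.231, -0.581, 0.242] pointing down, gripper open.
Joint ranges: [-2.91, 2.91], [-0.82, 2.16], [0.22, 2.67], [-1.22, 4.37], [0.12, 2.79], [-3.08, 3.08]. Speed limits (rad/s): [1.89, 1.89, 2.57, 3.01, 3.01, 3.01].

### API

Orientations are given as a rotation vector (axis times angle).
In Python, from cell import manip, optics, finder gives the robot as it stands.
- The arm moves only by the tool jog_arm, never from a script. Its argument "steps" is one flat list of numbers, 7 for each row, row after row: the shift along the tool's x, y, z in cm, then the turn, a rotation vector about the tool's x, y, z in degrees, then the closure, from -1 (fully open) to 1 (shut), so that 0 is half open. A call has 1 to 12 rows; each row shifts and turns the commanded pose from where the row before left it, along the tool's axes as they then stand; what a row does not reach is not made up. A row lasts 1/12 s, in which the tool goes at most 41.7 mm and 7.16 degrees, less where a joint would pass 70% of its speed; a pose out of reach is approached as far as the arm can. A call is refused whole if a number of a shift passes 4.17 or a number of a turn 7.16, either way. A call with a gripper value outside its range is refused whole. The fingers move at their own pace and stop on an object; "force" is the grip in N (left out, the last holds). Time passes only in rows, so rows that do not move let the fingers close. It gives the time, the measured TCP pose, the force, the opening and the grip force at its end, in the units of the state.
- manip.observe(): the state, without advancing time (a new reading comes with each control period).
- optics.snapshot(name): name is "scene" or "side" or "wrist"; returns a dict with "frame" (420x560x3 uint8, red, green, blue), "fx", "fy", "cx", "cy" (pixels), "extrinsics" (4x4, takes a point from camera to world coordinates). Camera axes: x right, y up, looking along -z (the intrinsics and any distortion apply to the point x, -y, -z); pixel columns grow to the right and rows downward; lengths in m; the calibration is good to about 2 mm. A picture is of the moment at which its call begins. There is no depth.
- manip.finish_job(): hands the job in; it is judged then, once.
Trained networks look in a picture, given as the dict that the camera call returned (one of the last four; its "shot" number tells which), for a name from the list of things; names that differ only in an ending like _2 or _b are one class to them, and where a whole thing is asked for, a point or a joint stands for the part that bears it (a point fixed in the world has none). Each returns a list of dicts, best first, with "p" (0 to 1); they miss things now and then, are a little off and sometimes report something else, mostly with a low value. They report only what shows in the picture. A call takes as long as a camera call.
- finder.silhouettes(picture, query): "mask" (420x560 bool, what is visible of it) and "extent" ([left, top, right, bottom] in pixels, round what is visible of it).
The state is a dict: "time": time; "joint_pos": joint angles; "joint_velocities": joint speeds; "joint_efforts": joint torques, N m; "ee_pos": TCP position; "tcp_rot": TCP orientation; "contact_force": force on the tool from outside, world axes, zero at the start; "wrist_torque": the same for the moment, N m; "gripper_width": opening from 0.0 (shut) to 1.0 (fully open); "grip_force": force on a finger pad.
Only numpy, scipy, OpenCV 4.12 (cv2) and the standard library are available. Lean on these libraries where they do the work, as an engineer would, in place of code of your own. Each camera call takes 0.05 s, during which the arm holds its last target. There are 200 camera calls.

## Working session

There is one attempt and no reset: what is moved stays moved. The work goes in short steps, Python scripts to look and compute and a tool call to move; the robot and the scene stay as the last step left them, time stands still between calls to the robot, and variables do not carry over. Pictures are saved under pics/ and viewed, at most 10 in all, crops included, and the job is handed in when it is done.

Besides the shell and the picture viewer there is one more tool, called after "Call:" by a JSON object that holds its "op" and its "data", one argument or row to a line. jog_arm: Moves the arm, as the interface text tells. Its arguments: {"type":"object","properties":{"steps":{"type":"array"},"force":{"type":"number"}},"required":["steps"]}

```bash
mkdir -p pics; python3 - <<'E'
from cell import manip, optics, finder
import cv2,numpy as np
s=manip.observe();print({k:np.round(v,4) for k,v in s.items()})
ims=[]
for n in["scene","side"]:
    p=optics.snapshot(n);print(n,p['fx'],p['fy'],p['cx'],p['cy'],np.round(p['extrinsics'],4).tolist(),[k for k in p])
    cv2.imwrite(f'pics/{n}0.png',p['frame'][:,:,::-1])
    for q in["lock","catch_bar","thumb_tab"]:
        for d in finder.silhouettes(p,q)[:2]:
            m=d['mask'];ys,xs=np.nonzero(m);print(q,round(d['p'],2),d['extent'],xs.mean().round(1),ys.mean().round(1),m.sum(), cv2.boxPoints(cv2.minAreaRect(np.c_[xs,ys].astype(np.float32))).round().tolist())
E
```

```text
{'time': np.float64(0.0), 'joint_pos': array([-1.2875,  0.4941,  1.3461, -0.    ,  1.3025, -0.0954]), 'joint_velocities': array([-0.0002,  0.0016,  0.0001,  0.0006,  0.0009, -0.0002]), 'joint_efforts': array([-2.50000e-03, -8.82160e+01, -3.83874e+01, -5.00000e-04,
        9.70000e-03,  0.00000e+00]), 'ee_pos': array([ 0.231 , -0.5804,  0.2417]), 'tcp_rot': array([-3.0843e+00, -5.9120e-01,  2.0000e-04]), 'contact_force': array([-0.475 ,  0.2058, -0.4171]), 'wrist_torque': array([-0.0136, -0.0429, -0.0231]), 'grip_force': np.float64(0.0), 'gripper_width': np.float64(1.004)}
scene 431.3667181413455 431.3667181413455 274.8566778383408 213.411146592294 [[0.0676, -0.7073, 0.7037, 1.1375], [0.9977, 0.0541, -0.0415, -0.0345], [-0.0087, 0.7048, 0.7093, 0.6496], [0.0, 0.0, 0.0, 1.0]] ['frame', 'fx', 'fy', 'cx', 'cy', 'extrinsics', 'shot']
lock 0.95 [158.3, 196.6, 357.3, 308.7] 265.8 251.4 12301 [[159.0, 254.0], [182.0, 178.0], [363.0, 235.0], [339.0, 310.0]]
catch_bar 0.57 [177.5, 217.0, 245.0, 252.6] 213.5 232.9 858 [[179.0, 232.0], [184.0, 213.0], [249.0, 231.0], [243.0, 250.0]]
catch_bar 0.
[... 294 characters left out ...]
84 205.93534629475482 [[0.8867, 0.2665, -0.3778, 0.3352], [-0.4623, 0.4986, -0.7332, -0.4771], [-0.007, 0.8248, 0.5653, 0.4441], [0.0, 0.0, 0.0, 1.0]] ['frame', 'fx', 'fy', 'cx', 'cy', 'extrinsics', 'shot']
lock 0.87 [241.4, 168.7, 351.1, 340.8] 287.6 262.4 15016 [[233.0, 169.0], [344.0, 164.0], [351.0, 336.0], [240.0, 341.0]]
lock 0.49 [204.8, 206.1, 227.9, 242.8] 217.1 225.9 719 [[204.0, 210.0], [226.0, 207.0], [231.0, 243.0], [209.0, 246.0]]
catch_bar 0.56 [285.1, 232.4, 325.6, 295.5] 309.9 263.1 1172 [[278.0, 237.0], [312.0, 229.0], [328.0, 292.0], [294.0, 301.0]]
thumb_tab 0.77 [258.8, 238.0, 291.5, 321.5] 271.8 271.4 1309 [[255.0, 240.0], [281.0, 235.0], [296.0, 320.0], [269.0, 324.0]]
```

View pics/scene0.png

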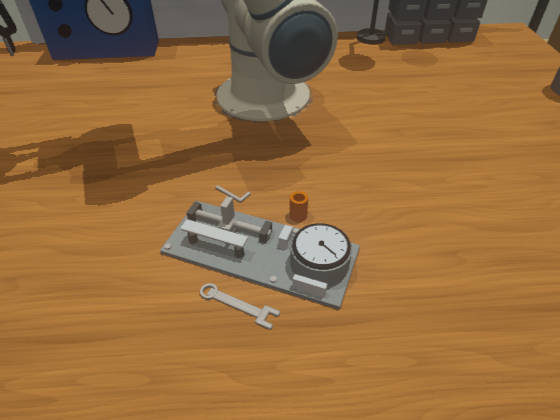

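View pics/side0.png

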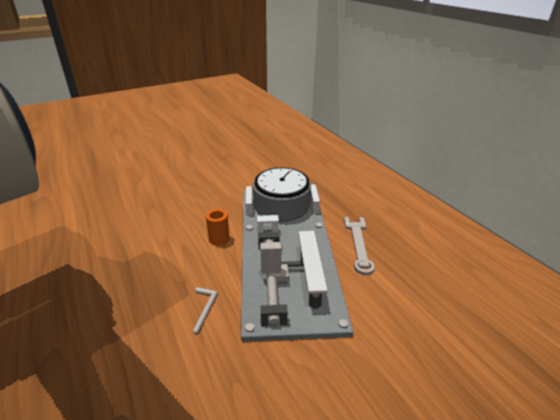

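The scene picture shows the lock with its tab near (228,210), the bar (181–248, 222–245) and the head's top centre at (321,244). In the side picture the plate's front corners are at about (243,335) and (349,330), and the head centre is at (282,182). I'll fit the lock pose from these.

```bash
cat > h.py <<'E'
from cell import manip, optics, finder
import cv2,numpy as np
from scipy.optimize import least_squares
from scipy.spatial.transform import Rotation as R
def proj(p,P):
    E=p['extrinsics'];c=(np.atleast_2d(P)-E[:3,3])@E[:3,:3]
    return np.c_[p['fx']*c[:,0]/-c[:,2]+p['cx'],p['fy']*-c[:,1]/-c[:,2]+p['cy']]
def W(v,L):
    L=np.atleast_2d(np.array(L,float));c,s=np.cos(v[2]),np.sin(v[2])
    return np.c_[v[0]+c*L[:,0]-s*L[:,1],v[1]+s*L[:,0]+c*L[:,1],L[:,2]]
def goal(v,l):  # lock point -> shift in tool axes (cm), turn about tool z (deg) to put tool y on lock x axis
    s=manip.observe();r=R.from_rotvec(s['tcp_rot']);g=W(v,l)[0]
    d=r.inv().apply(g-s['ee_pos'])*100
    ty=r.as_matrix()[:,1];a=np.arctan2(ty[1],ty[0]);da=(v[2]-a+np.pi/2)%np.pi-np.pi/2
    print('tcp',s['ee_pos'].round(4),'goal',g.round(4),'tool shift cm',d.round(2),'tool z turn deg',np.degrees(-da).round(2),'tool y in lock',np.degrees(a-v[2]).round(1))
E
python3 - <<'E'
from h import *
S=optics.snapshot('scene');D=optics.snapshot('side')
obs=[(S,(-75,-150,12),None),
(S,(75,-150,12),(162,249)),(S,(75,210,12),(339,299)),(S,(-75,210,12),(358,241)),(S,(0,150,72),(321,244)),
(D,(-75,-150,12),(243,334)),(D,(75,-150,12),(349,329)),(D,(0,150,72),(282,182)),
(S,(30,-50,56),(214.5,233)),(D,(30,-50,56),(312.5,261)),(S,(-30,-50,82),(228,200))]
obs=[o for o in obs if o[2]]
f=lambda v:np.concatenate([(proj(p,W(v,np.array(l)/1e3))-o).ravel() for p,l,o in obs])
r=least_squares(f,[.55,-.05,0.1],loss='soft_l1');print(r.x,f(r.x).reshape(-1,2).round(1).tolist())
np.save('v.npy',r.x);goal(r.x,(0,-.085,.18))
E
```

```text
[ 0.58115911 -0.05976501 -0.43424949] [[-3.3, 0.6], [1.2, 7.3], [2.2, 3.1], [0.5, -1.0], [-3.2, 0.7], [3.5, 0.8], [-0.9, -3.5], [-1.3, -1.5], [-1.8, -5.1], [-2.1, 0.6]]
tcp [ 0.2311 -0.5807  0.2422] goal [ 0.5454 -0.1369  0.18  ] tool shift cm [ 45.61 -29.61   6.23] tool z turn deg -43.42 tool y in lock -43.4
```

Call:
{"op": "jog_arm", "data": {
  "steps": [2.5,-2.2,0,0,0,-6.2,-0.1,2.5,-2.2,0,0,0,-6.2,-0.1,2.5,-2.2,0,0,0,-6.2,-0.1,2.5,-2.2,0,0,0,-6.2,-0.1,2.5,-2.2,0,0,0,-6.2,-0.1,2.5,-2.2,0,0,0,-6.2,-0.1,2.5,-2.2,0,0,0,-6.2,-0.1,0,0,0,0,0,0,-0.1]
}}

```text
time: 1.17
ee_pos: [0.2628, -0.3496, 0.242]
tcp_rot: [-2.637, -1.7, -0.001]
contact_force: [0.1, -1.1, 0.1]
gripper_width: 0.546
grip_force: 0.0
```

```bash
python3 - <<'E'
from h import *
goal(np.load('v.npy'),(0,-.1,.2))
E
```

```text
tcp [ 0.2628 -0.3496  0.242 ] goal [ 0.5391 -0.1505  0.2   ] tool shift cm [29.53 16.96  4.23] tool z turn deg 0.5 tool y in lock 0.5
```

Call:
{"op": "jog_arm", "data": {
  "steps": [3,1.7,0,0,0,0.5,-0.1,3,1.7,0,0,0,0,-0.1,3,1.7,0.5,0,0,0,-0.1,3,1.7,0.5,0,0,0,-0.1,3,1.7,0.5,0,0,0,-0.1,3,1.7,0.5,0,0,0,-0.1,3,1.7,0.5,0,0,0,-0.1,3,1.7,0.5,0,0,0,-0.1,3,1.7,0.5,0,0,0,-0.1,2.5,1.7,0.7,0,0,0,-0.1,0,0,0,0,0,0,-0.1,0,0,0,0,0,0,-0.1]
}}

```text
time: 2.17
ee_pos: [0.5449, -0.1607, 0.1997]
tcp_rot: [-2.653, -1.681, 0.001]
contact_force: [0.6, -0.4, 1.2]
gripper_width: 0.546
grip_force: 0.0
```

```bash
python3 - <<'E'
from h import *
v=np.load('v.npy');goal(v,(0,-.1,.2))
p=optics.snapshot('wrist');im=p['frame'][:,:,::-1].copy()
print(p['fx'],p['cx'],p['cy'],np.round(p['extrinsics'],3).tolist())
for q in["catch_bar","thumb_tab"]:
    for d in finder.silhouettes(p,q)[:2]:
        ys,xs=np.nonzero(d['mask']);print(q,round(d['p'],2),np.round(d['extent']),cv2.boxPoints(cv2.minAreaRect(np.c_[xs,ys].astype(np.float32))).round(1).tolist())
big=cv2.resize(im,(800,600),interpolation=cv2.INTER_CUBIC);cv2.imwrite('pics/w1.png',big)
L=np.array([(17,-115,56),(43,-115,56),(43,15,56),(17,15,56),(-45,-57,82),(-15,-57,82),(-15,-43,82),(-45,-43,82),(75,-150,12),(-75,-150,12)])/1e3
print(proj(p,W(v,L)).round(1).tolist())
E
```

```text
tcp [ 0.5449 -0.1607  0.1997] goal [ 0.5391 -0.1505  0.2   ] tool shift cm [ 0.67 -0.96 -0.03] tool z turn deg -0.4 tool y in lock -0.4
367.85421494593044 283.01137983256035 211.5806010311435 [[0.905, 0.41, 0.116, 0.575], [-0.426, 0.871, 0.245, -0.099], [-0.0, -0.271, 0.963, 0.331], [0.0, 0.0, 0.0, 1.0]]
catch_bar 0.65 [243.  30. 332. 215.] [[242.39999389648438, 211.89999389648438], [246.39999389648438, 29.200000762939453], [331.1000061035156, 31.0], [327.20001220703125, 213.6999969482422]]
thumb_tab 0.84 [202.   1. 262. 213.] [[201.0, 0.0], [264.0, 0.0], [264.0, 213.0], [201.0, 213.0]]
[[291.7, 211.0], [325.3, 210.8], [330.1, 26.6], [291.8, 26.9], [199.5, 138.1], [244.5, 137.8], [243.8, 116.1], [198.0, 116.4], [354.0, 234.5], [190.3, 235.4]]
```

View pics/w1.png

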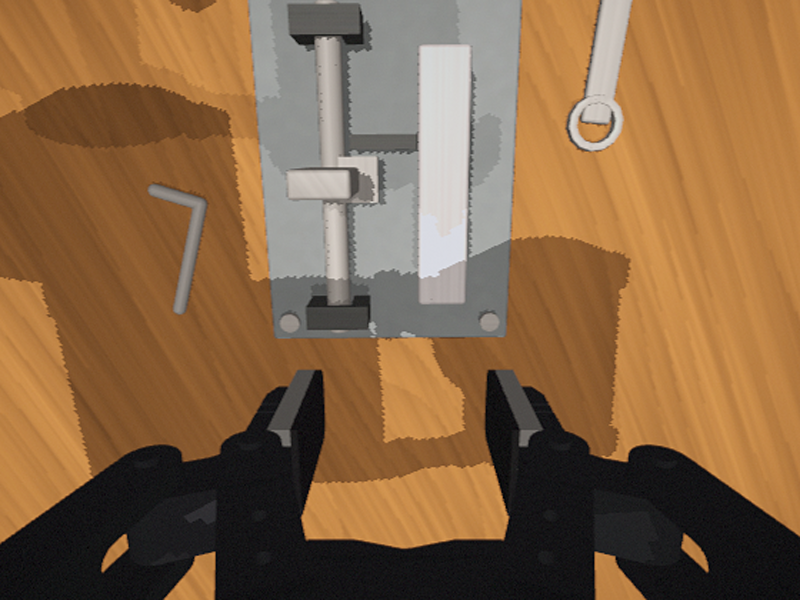

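The wrist picture agrees with the pose fit: the bar runs (293,211)–(330,31) in original pixels against a prediction of (292,211)–(330,27), and the tab top matches to about 2 px. I'll descend behind the tab next.

Call:
{"op": "jog_arm", "data": {
  "steps": [1.1,-0.45,0,0,0,-0.4,-0.1,1.1,-0.45,0,0,0,0,-0.1,0,0,2.5,0,0,0,-0.1,0,0,2.5,0,0,0,-0.1,0,0,2.5,0,0,0,-0.1,0,0,2,0,0,0,-0.1,0,0,1.5,0,0,0,-0.1,0,0,0.7,0,0,0,-0.1,0,0,0,0,0,0,-0.1,0,0,0,0,0,0,-0.1]
}}

```text
time: 3.15
ee_pos: [0.5454, -0.1376, 0.0838]
tcp_rot: [2.65, 1.688, 0.0]
contact_force: [-0.4, 0.3, 1.0]
gripper_width: 0.548
grip_force: 0.0
```

```bash
python3 - <<'E'
from h import *
v=np.load('v.npy');goal(v,(0,-.085,.07))
print(manip.observe()['contact_force'])
p=optics.snapshot('wrist');im=p['frame'][:,:,::-1].copy()
cv2.imwrite('pics/w2.png',cv2.resize(im,(700,525)))
p=optics.snapshot('side');im=p['frame'][140:350,200:390,::-1];cv2.imwrite('pics/s2.png',cv2.resize(im,None,fx=2.8,fy=2.8,interpolation=2))
E
```

```text
tcp [ 0.5454 -0.1376  0.0838] goal [ 0.5454 -0.1369  0.07  ] tool shift cm [ 0.07 -0.03  1.38] tool z turn deg -0.12 tool y in lock -0.1
[-0.38860544  0.31919991  0.9991694 ]
```

View pics/w2.png

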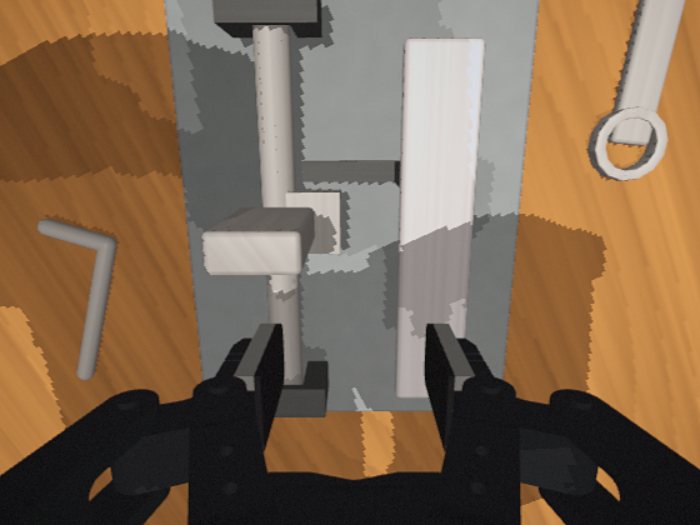

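View pics/s2.png

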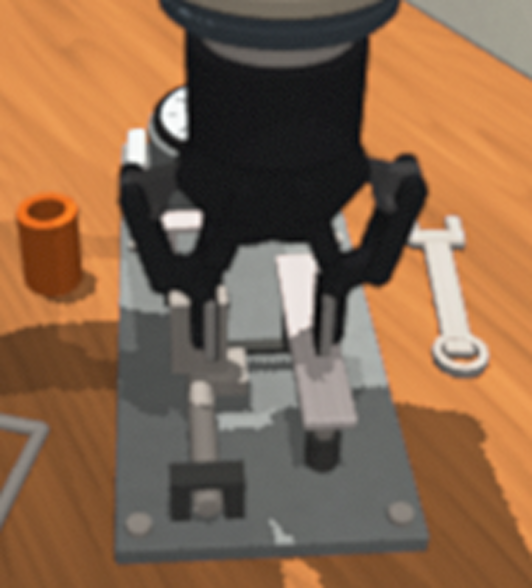

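The wrist picture shows the left finger behind the tab (tab x 203–300, finger 240–284) and the right finger over the bar. In the side crop the fingertips are just above the bar. I'll go down slowly, watching the force.

Call:
{"op": "jog_arm", "data": {
  "steps": [0,0,0.3,0,0,0,-0.1,0,0,0.3,0,0,0,-0.1,0,0,0,0,0,0,-0.1,0,0,0,0,0,0,-0.1]
}}

```text
time: 3.58
ee_pos: [0.5452, -0.1378, 0.0773]
tcp_rot: [-2.649, -1.688, 0.0]
contact_force: [0.6, -0.1, 0.1]
gripper_width: 0.549
grip_force: 0.0
```

Call:
{"op": "jog_arm", "data": {
  "steps": [0,0,0.2,0,0,0,-0.1,0,0,0,0,0,0,-0.1,0,0,0,0,0,0,-0.1]
}}

```text
time: 3.83
ee_pos: [0.5453, -0.1378, 0.0752]
tcp_rot: [-2.649, -1.688, 0.0]
contact_force: [-0.0, -0.8, 1.0]
gripper_width: 0.549
grip_force: 0.0
```

Call:
{"op": "jog_arm", "data": {
  "steps": [0,0,0.2,0,0,0,-0.1,0,0,0,0,0,0,-0.1,0,0,0,0,0,0,-0.1]
}}

```text
time: 4.08
ee_pos: [0.5453, -0.1378, 0.0731]
tcp_rot: [-2.649, -1.688, 0.0]
contact_force: [-0.0, 0.7, 0.5]
gripper_width: 0.549
grip_force: 0.0
```

Call:
{"op": "jog_arm", "data": {
  "steps": [0,0,0.2,0,0,0,-0.1,0,0,0,0,0,0,-0.1,0,0,0,0,0,0,-0.1]
}}

```text
time: 4.33
ee_pos: [0.5453, -0.1378, 0.0712]
tcp_rot: [-2.649, -1.688, 0.0]
contact_force: [-0.4, -0.8, 0.0]
gripper_width: 0.554
grip_force: 0.0
```

Call:
{"op": "jog_arm", "data": {
  "steps": [0,0,0.2,0,0,0,-0.1,0,0,0,0,0,0,-0.1,0,0,0,0,0,0,-0.1]
}}

```text
time: 4.58
ee_pos: [0.5452, -0.1378, 0.0691]
tcp_rot: [-2.649, -1.688, 0.0]
contact_force: [0.7, -0.4, -0.9]
gripper_width: 0.551
grip_force: 0.0
```

Call:
{"op": "jog_arm", "data": {
  "steps": [0,0,0.2,0,0,0,-0.1,0,0,0,0,0,0,-0.1,0,0,0,0,0,0,-0.1]
}}

```text
time: 4.83
ee_pos: [0.5453, -0.1378, 0.0672]
tcp_rot: [-2.649, -1.688, 0.0]
contact_force: [0.0, -0.8, 0.7]
gripper_width: 0.551
grip_force: 0.0
```

Call:
{"op": "jog_arm", "data": {
  "steps": [0,0,0.2,0,0,0,-0.1,0,0,0,0,0,0,-0.1,0,0,0,0,0,0,-0.1]
}}

```text
time: 5.08
ee_pos: [0.5452, -0.1378, 0.0652]
tcp_rot: [-2.649, -1.688, 0.0]
contact_force: [-0.2, -0.4, -0.3]
gripper_width: 0.548
grip_force: 0.0
```

Call:
{"op": "jog_arm", "data": {
  "steps": [0,0,0.2,0,0,0,-0.1,0,0,0,0,0,0,-0.1,0,0,0,0,0,0,-0.1]
}}

```text
time: 5.33
ee_pos: [0.5454, -0.1379, 0.0633]
tcp_rot: [2.649, 1.688, 0.0]
contact_force: [-0.2, -0.7, 2.0]
gripper_width: 0.554
grip_force: 1.2
```

Call:
{"op": "jog_arm", "data": {
  "steps": [0,0,0.2,0,0,0,-0.1,0,0,0,0,0,0,-0.1,0,0,0,0,0,0,-0.1]
}}

```text
time: 5.58
ee_pos: [0.5454, -0.1379, 0.0613]
tcp_rot: [2.649, 1.688, 0.0]
contact_force: [0.4, 0.5, 3.5]
gripper_width: 0.55
grip_force: 1.5
```

Contact came between TCP z 0.0652 and 0.0633. I'll press to about 0.056, which is 7.5–9.5 mm down.

Call:
{"op": "jog_arm", "data": {
  "steps": [0,0,0.2,0,0,0,-0.1,0,0,0.2,0,0,0,-0.1,0,0,0.15,0,0,0,-0.1,0,0,0,0,0,0,-0.1,0,0,0,0,0,0,-0.1]
}}

```text
time: 6.0
ee_pos: [0.5454, -0.1379, 0.0557]
tcp_rot: [2.649, 1.688, 0.0]
contact_force: [1.2, -1.2, 4.0]
gripper_width: 0.552
grip_force: 2.3
```

```bash
python3 - <<'E'
from h import *
v=np.load('v.npy');goal(v,(0,-.085,.055))
f=[]
for i in range(8):
    p=optics.snapshot('wrist');f.append(manip.observe()['contact_force'])
print(np.mean(f,0))
for i,q in enumerate(["catch_bar","thumb_tab"]):
    for d in finder.silhouettes(p,q)[:1]: print(q,np.round(d['extent'],1))
L=np.array([(17,15,56),(43,15,56),(17,15,48),(43,15,48),(17,15,46),(43,15,46)])/1e3
print(proj(p,W(v,L)).round(1).tolist())
im=p['frame'][:,:,::-1];cv2.imwrite('pics/w3.png',cv2.resize(im,(700,525)))
E
```

```text
tcp [ 0.5454 -0.1379  0.0557] goal [ 0.5454 -0.1369  0.055 ] tool shift cm [ 0.09 -0.05  0.07] tool z turn deg -0.12 tool y in lock -0.1
[ 0.29761006 -0.50969686  4.80954351]
catch_bar [236.5  15.1 401.9 342.4]
thumb_tab [136.5   2.4 271.6 336.6]
[[332.0, 3.0], [413.5, 2.9], [329.0, 9.5], [405.5, 9.4], [328.3, 11.0], [403.6, 10.9]]
```

View pics/w3.png

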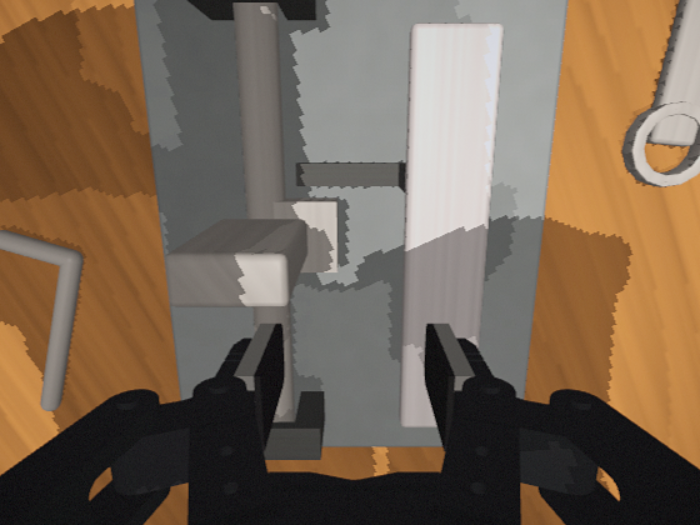

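The bar is visibly lowered, with its far end at (410–503, 25) in the picture. The 4.8 N reading means about 9 mm pressed, and the tab is ahead of the left finger, so I'll push.

Call:
{"op": "jog_arm", "data": {
  "steps": [0.5,0,0,0,0,0,-0.1,0.5,0,0,0,0,0,-0.1,0.5,0,0,0,0,0,-0.1,0.5,0,0,0,0,0,-0.1,0.5,0,0,0,0,0,-0.1,0,0,0,0,0,0,-0.1]
}}

```text
time: 7.0
ee_pos: [0.5562, -0.1142, 0.0557]
tcp_rot: [-2.649, -1.689, 0.0]
contact_force: [1.5, 2.3, 5.0]
gripper_width: 0.552
grip_force: 2.3
```

Call:
{"op": "jog_arm", "data": {
  "steps": [0.5,0,0,0,0,0,-0.1,0.5,0,0,0,0,0,-0.1,0.5,0,0,0,0,0,-0.1,0.5,0,0,0,0,0,-0.1,0.5,0,0,0,0,0,-0.1,0,0,0,0,0,0,-0.1]
}}

```text
time: 7.5
ee_pos: [0.5666, -0.0918, 0.0557]
tcp_rot: [-2.649, -1.689, 0.0]
contact_force: [0.0, 2.9, 4.5]
gripper_width: 0.549
grip_force: 2.3
```

Call:
{"op": "jog_arm", "data": {
  "steps": [0.2,0,0,0,0,0,-0.1,0.2,0,0,0,0,0,-0.1,0.2,0,0,0,0,0,-0.1,0,0,0,0,0,0,-0.1]
}}

```text
time: 7.83
ee_pos: [0.5689, -0.087, 0.0557]
tcp_rot: [-2.649, -1.688, 0.0]
contact_force: [-0.4, -1.2, 4.9]
gripper_width: 0.548
grip_force: 2.3
```

```bash
python3 - <<'E'
from h import *
v=np.load('v.npy');goal(v,(0,-.026,.055))
f=[]
for i in range(6):
    p=optics.snapshot('wrist');s=manip.observe();f.append(R.from_rotvec(s['tcp_rot']).inv().apply(s['contact_force']))
print('tool-axes force',np.mean(f,0))
im=p['frame'][:,:,::-1];cv2.imwrite('pics/w4.png',cv2.resize(im,(700,525)))
E
```

```text
tcp [ 0.5689 -0.087   0.0557] goal [ 0.5702 -0.0834  0.055 ] tool shift cm [ 0.39 -0.03  0.07] tool z turn deg -0.11 tool y in lock -0.1
tool-axes force [-0.81890467 -1.15181421 -4.27517083]
```

View pics/w4.png

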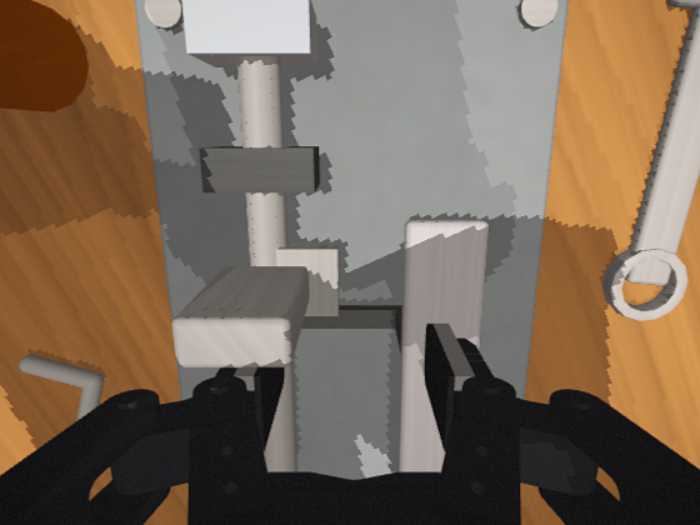

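The finger is against the tab (front face at row 318–367), and the bolt's block has passed the catch arm. I'll creep on to the stop.

Call:
{"op": "jog_arm", "data": {
  "steps": [0.2,0,0,0,0,0,-0.1,0.1,0,0,0,0,0,-0.1,0,0,0,0,0,0,-0.1]
}}

```text
time: 8.38
ee_pos: [0.5698, -0.0851, 0.0558]
tcp_rot: [2.649, 1.689, -0.002]
contact_force: [-5.9, -10.7, 6.4]
gripper_width: 0.548
grip_force: 8.2
```

Call:
{"op": "jog_arm", "data": {
  "steps": [0.1,0,0,0,0,0,-0.1,0,0,0,0,0,0,-0.1,0,0,0,0,0,0,-0.1]
}}

```text
time: 8.63
ee_pos: [0.5698, -0.085, 0.0557]
tcp_rot: [2.648, 1.689, -0.004]
contact_force: [-8.0, -20.8, 7.5]
gripper_width: 0.55
grip_force: 12.7
```

Call:
{"op": "jog_arm", "data": {
  "steps": [0.1,0,0,0,0,0,-0.1,0,0,0,0,0,0,-0.1,0,0,0,0,0,0,-0.1]
}}

```text
time: 8.88
ee_pos: [0.5699, -0.0848, 0.0558]
tcp_rot: [2.647, 1.689, -0.006]
contact_force: [-13.0, -27.8, 8.2]
gripper_width: 0.553
grip_force: 17.3
```

Call:
{"op": "jog_arm", "data": {
  "steps": [0.1,0,0,0,0,0,-0.1,0,0,0,0,0,0,-0.1,0,0,0,0,0,0,-0.1]
}}

```text
time: 9.13
ee_pos: [0.57, -0.0847, 0.0558]
tcp_rot: [2.647, 1.689, -0.007]
contact_force: [-15.2, -36.2, 10.3]
gripper_width: 0.547
grip_force: 22.1
```

The force climbs with no further travel, so the bolt is at its stop. I'll ease the push and lift.

Call:
{"op": "jog_arm", "data": {
  "steps": [-0.2,0,0,0,0,0,-0.1,-0.15,0,0,0,0,0,-0.1,0,0,0,0,0,0,-0.1,0,0,-0.3,0,0,0,-0.1,0,0,-0.4,0,0,0,-0.1,0,0,-0.5,0,0,0,-0.1,0,0,-0.6,0,0,0,-0.1,-0.5,0,0,0,0,0,-0.1,-0.5,0,-1,0,0,0,-0.1,0,0,-3,0,0,0,-0.1,0,0,-3,0,0,0,-0.1,0,0,-3,0,0,0,-0.1]
}}

```text
time: 10.13
ee_pos: [0.5653, -0.094, 0.1751]
tcp_rot: [-2.649, -1.687, 0.001]
contact_force: [1.0, -1.3, -0.3]
gripper_width: 0.55
grip_force: 0.0
```

Call:
{"op": "jog_arm", "data": {
  "steps": [-3,0,-1,0,0,0,-0.1,-3,0,0,0,0,0,-0.1,0,0,0,0,0,0,-0.1,0,0,0,0,0,0,-0.1]
}}

```text
time: 10.47
ee_pos: [0.5399, -0.1494, 0.1843]
tcp_rot: [2.651, 1.685, 0.001]
contact_force: [-0.4, 0.3, 0.0]
gripper_width: 0.548
grip_force: 0.0
```

```bash
python3 - <<'E'
from h import *
v=np.load('v.npy');goal(v,(0,-.1,.2))
p=optics.snapshot('wrist')
for b in(.0375,.042):
  print(b,proj(p,W(v,np.array([(-.045,-.057+b,.082),(-.015,-.057+b,.082),(-.015,-.043+b,.082),(-.045,-.043+b,.082)]))).round(1).tolist())
for z in(.056,.046):
  print(z,proj(p,W(v,np.array([(.017,-.115,z),(.043,-.115,z),(.043,.015,z),(.017,.015,z)]))).round(1).tolist())
for q in["catch_bar","thumb_tab"]:
    for d in finder.silhouettes(p,q)[:1]: print(q,np.round(d['extent'],1))
im=p['frame'][:,:,::-1];cv2.imwrite('pics/w5.png',cv2.resize(im,(800,600)))
E
```

```text
tcp [ 0.5399 -0.1494  0.1843] goal [ 0.5391 -0.1505  0.2   ] tool shift cm [-0.13 -0.03 -1.57] tool z turn deg -0.25 tool y in lock -0.2
0.0375 [[206.0, 90.2], [255.8, 90.1], [255.2, 65.2], [204.6, 65.4]]
0.042 [[205.6, 82.4], [255.6, 82.2], [255.0, 57.1], [204.2, 57.2]]
0.056 [[304.4, 227.1], [339.5, 227.0], [347.2, 35.4], [306.9, 35.6]]
0.046 [[303.7, 223.0], [337.6, 222.9], [344.7, 38.3], [306.0, 38.4]]
catch_bar [252.8  38.2 349.3 230.2]
thumb_tab [206.8   1.1 276.7 199.6]
```

View pics/w5.png

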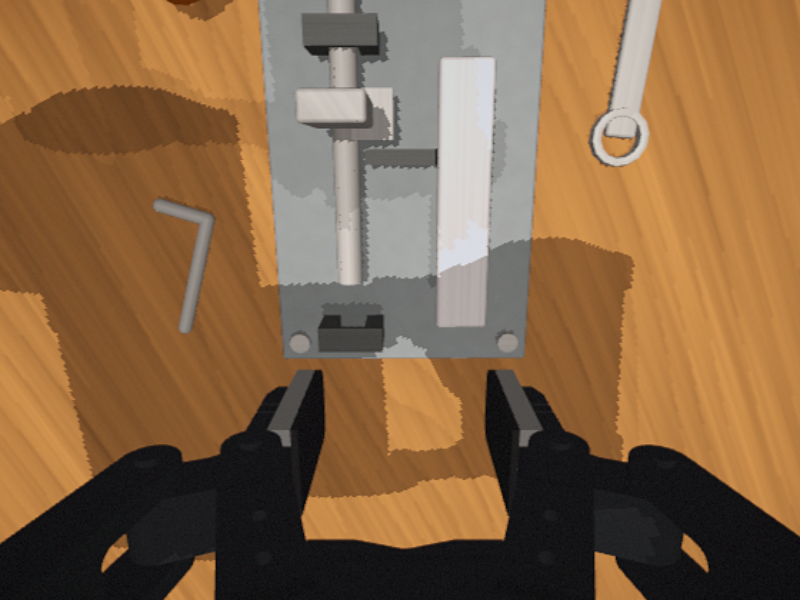

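The wrist picture shows the tab advanced to about (330,105), with the rod clear of the rear guide. The bar's length, 188 px, fits "up". I'll check the bar height once more against the first pictures.

```bash
python3 - <<'E'
from h import *
v=np.load('v.npy')
for n in["scene","side"]:
    a=cv2.imread(f'pics/{n}0.png');p=optics.snapshot(n);b=p['frame'][:,:,::-1].copy()
    cv2.imwrite(f'pics/{n}9.png',b)
    print(n,'10mm down would shift',np.diff(proj(p,W(v,[(.03,-.1,.056),(.03,-.1,.046)])),axis=0).round(1))
    for y in(-.1,-.05,0.0,0.01):
        x0,y0=proj(p,W(v,[(.03,y,.056)]))[0].astype(int);t=a[y0-9:y0+10,x0-13:x0+14];w=b[y0-17:y0+18,x0-21:x0+22]
        r=cv2.matchTemplate(w,t,cv2.TM_CCOEFF_NORMED);_,s,_,l=cv2.minMaxLoc(r);print(y,'shift',l[0]-8,l[1]-8,round(s,2))
A=np.vstack([np.hstack([cv2.resize(cv2.imread(f'pics/{n}{k}.png')[c],(395,290)) for k in(0,9)]) for n,c in(("scene",np.s_[180:260,160:280]),("side",np.s_[220:330,230:380]))])
cv2.imwrite('pics/cmp.png',A)
E
```

```text
scene 10mm down would shift [[0.8 3.6]]
-0.1 shift -1 0 0.88
-0.05 shift 7 2 0.93
0.0 shift 0 0 0.87
0.01 shift 0 0 0.87
side 10mm down would shift [[-0.4  5.2]]
-0.1 shift -2 -8 0.63
-0.05 shift 0 -1 0.99
0.0 shift 0 0 0.96
0.01 shift 0 0 0.95
```

View pics/cmp.png

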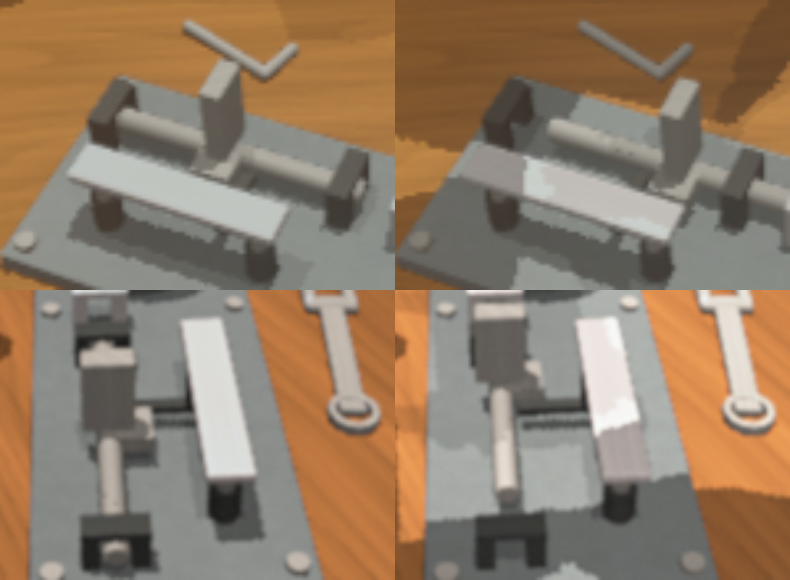

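The before/after crops show the bar back at its original height (end edge at the same row, ~475) and the bolt pushed home.

```bash
python3 -c "
from cell import manip
print(manip.finish_job())"
```

```text
the job is handed in; nothing more can be done
None
```

The bolt was pushed to its stop with the catch held down. The catch then sprang back to its original height and locked it, and I handed the job in with the arm clear; the hand-in gave no verdict.

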